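# Refit the filter lid of a dental bench dust extractor

### The job

Refit the dust extractor's filter lid, the cover that has a lip on one edge: hold it tilted, hook its lip under the ledge of the extractor, then swing it down and press its far edge until the spring catch snaps over it and the lid lies flat and fully home. Work gently by feel, never letting the lid bear on the extractor with more than about 3 kg of force, and leave the plain cover and everything else on the bench where it is.

Things in the scene. Friction and masses are not known exactly. Their poses are not given: they have to be found in the camera images.
- extractor: Low cream box fixed to the bench, 255 x 190 mm. Origin on the bench; +x from its ledge end to its catch end, z up. Its walls (35 mm high) hold the filter frame (rim, ledge, borders and catch in one rigid piece). The frame is clamped in a setting that no reading gives: up to 3 mm either way along x, and its rim anywhere 45 to 51 mm above the bench. Find rim and slot by feel.
- seat_mid (a point): Point fixed on the housing at (0, 0, 48) mm in the extractor's frame, same axes: the middle of the lid recess for the frame's mean setting. Recess: y -53 to 53 mm between side borders 8 mm above the rim; the hard rim is solid except for the open filter bay, x -45 to 45, y -40 to 40 mm. At the +x end a border 6 mm above the rim begins at x = 64 mm (x for the frame's mean setting).
- seat_ledge (a point): Point fixed on the housing at (-71, 0, 57.5) mm in the extractor's frame, same axes: the free lower edge of the ledge for the frame's mean setting. The ledge, 6 mm thick, spans the recess from x = -85 to -71 mm, its underside 9.5 mm above the rim. The slot below it ends at a solid wall at x = -85 mm; the lip goes in to there. The seated lid has 3 mm play along x.
- catch (a joint): Spring catch at the middle of the +x end, m: 0 = sprung out, its rest; grows as pushed back, at most 0.012; 3.6 N + 0.6 N per mm. Nose 30 mm wide, underside 7 mm above the rim, tip at x = 58 mm; its front slopes back to x = 66 mm at 23 mm above the rim, so the lid's edge wedges it back. Pressing midway between rib and far edge takes 5 to 12 N, eases past the slope; go on to the hard rim.
- lid_grip (a point): The loose filter lid, grey plastic, 150 to 310 g, flat on the bench on either side of the extractor: plate 130 (x) x 100 (y) x 6 mm; in its middle an upright grip rib 14 (x) x 50 (y) mm, 40 mm tall above the plate. This point is in the rib, on the plate's centre, 30 mm above the lid's underside; x from lip to far edge, z up out of the plate.
- lid_lip (a point): Middle of the lip's outermost lower edge, at lid x = -81 mm, on the underside; same axes as the lid. The lip stands 16 mm out of the plate's -x edge, 70 mm wide, 4 mm thick, flush with the underside.
- lid_far (a point): Middle of the lid's far lower edge (opposite the lip), at lid x = +65 mm, on the underside; same axes.
- lid: The same lid; origin at the middle of the plate's underside, same axes.
- plain_grip (a point): Plain cover, not to be used: a similar grey plate 120 x 100 x 6 mm with the same rib but no lip. This point is in its rib, 30 mm above its underside. It lies on the other side of the extractor; leave it.
- dental_model: Bystander: round plaster tooth model, 68 mm across, 27 mm tall; origin under its centre.
- wax_dish: Bystander: shallow white dish, 70 mm across, 22 mm tall; origin under its centre.
- pliers: Bystander: small pliers lying flat, 140 mm long, 12 mm high; origin at the pivot, at bench height.
- dropper: Bystander: small white bottle, 32 mm across, 75 mm tall; origin under its centre.
- liquid_bottle: Bystander: white bottle with black cap, 40 mm across, 85 mm tall; origin under its centre.

How it is judged:
On the way:
1. the lid, tilted with its far edge up, has its lip hooked under the ledge  (x of lid_lip in the frame of extractor between -0.092 and -0.075 m and y of lid_lip in the frame of extractor between -0.008 and 0.008 m and z of lid_lip in the frame of extractor between 0.042 and 0.057 m and angle between lid's own z axis and vertical above 0.12 rad and z of lid_far in the frame of extractor above 0.065 m), for 0.1 s.
At the end, for the whole second after the job is handed in: The lid lies flat (within 1.4 degrees) and at rest in the recess, down on the rim with its lip in the slot under the ledge, the catch sprung back out (within 2 mm) over its far edge, and the lid let go (x of lid_lip in the frame of extractor between -0.092 and -0.077 m and y of lid_lip in the frame of extractor between -0.008 and 0.008 m and z of lid_lip in the frame of extractor between 0.042 and 0.0535 m and z of lid_far in the frame of extractor between 0.042 and 0.0535 m and value of joint catch below 0.002 m and angle between lid's own z axis and vertical below 0.025 rad and linear speed of lid below 0.01 m/s); the robot touches nothing.
It fails at once if the lid bears on the extractor with more than 30 N (contact force between lid and extractor above 30 N).
It fails at once if a tool presses or knocks the extractor itself with more than 30 N (contact force between the arm and extractor above 30 N).
It fails at once if the plain cover or another bystander is moved by more than 20 mm (distance of any of plain_grip, dental_model, wax_dish, pliers, dropper, liquid_bottle from where it was at the start of the episode above 0.02 m).
It also fails if it takes over 72 s, if anything falls off the work surface, if the arm or the gripper's body presses on something with over 40 N, if the wrist force passes 120 N, or if a joint passes its speed limit or range.

### The arm

A 6-joint arm with a two-finger parallel gripper is mounted at the origin on the work surface. World frame = base frame: x ahead of the robot, y to its left, z up, the work surface at z = 0. Lengths are in m, angles in rad, forces in N, time in s.
With the tool pointing down it reaches from about 0.3 to 0.875 m from the base axis. Payload 6.4 kg.
Tool frame: the origin (TCP) lies midway between the tips of the shut fingers; the grasp point (between the pads) lies 19 mm behind it; z points along the fingers, y is the line along which they close (so a half turn about z gives the same grasp; the last joint's range is limited). The gripper opens to 85 mm and grips with 20 to 120 N. Pads are 22 mm wide; open, the fingers measure 114 mm over their backs; the gripper's body (76 mm by 85 mm) begins 54 mm behind the grasp point. The pads swing forward as they close: fully open they stand 13 mm farther back than shut.
Start: joints at [1.038, 0.181, 1.607, -0, 1.354, -0.206], TCP at [0.185, 0.545, 0.231] pointing down, gripper open.
Joint ranges: [-2.99, 2.99], [-0.89, 2.07], [0.3, 2.58], [-1.14, 4.28], [0, 2.63], [-3.12, 3.12]. Speed limits (rad/s): [2.57, 2.57, 3.01, 3.14, 3.14, 3.14].

### API

Orientations are given as a unit quaternion [w, x, y, z].
In Python, from bench import status, camera, ctrl gives the robot as it stands. The module is installed in compiled form; this text tells all that it offers.
- The arm moves only by the shell command python3 -m handwheel 'ROWS'. ROWS is JSON, a list that holds one entry, the list of rows, each a list of 7 numbers: the opening, from -1 (shut) to 1 (fully open), then the shift along the tool's x, y, z in cm, then the turn, a rotation vector about the tool's x, y, z in degrees. A call has 1 to 10 rows; each row is the pose to reach, as a shift and turn from the pose commanded when the call began, along the tool's axes at that moment; what a row does not reach only later rows make up. A row lasts 1/8 s, in which the tool goes at most 62.5 mm and 10.7 degrees, less where a joint would pass 70% of its speed; a pose out of reach is approached as far as the arm can. A call with a gripper value outside its range is refused whole. The fingers move at their own pace and stop on an object; the grip force is fixed at half the most. Time passes only in rows, so rows that repeat a pose let the fingers close. It gives the time, the measured TCP pose, the force, the opening and the grip force at its end, in the units of the state.
- status.get_obs(): the state, without advancing time (a new reading comes with each control period).
- camera(name): name is "scene" or "top"; returns a dict with "frame" (384x512x3 uint8, blue, green, red), "depth" (384x512 float32, m along the optical axis (not along the pixel's ray), 0 where there is no reading), "fx", "fy", "cx", "cy" (pixels), "dist" ([k1, k2, p1, p2, k3] as OpenCV has them; the pictures are not rectified), "extrinsics" (4x4, takes a point from camera to world coordinates). Camera axes: x right, y down, z forward; pixel columns grow to the right and rows downward; lengths in m; the calibration is good to about 2 mm. A picture is of the moment at which its call begins.
- ctrl.hand_in(): hands the job in; it is judged then, once.
The state is a dict: "time_s": time; "q": joint angles; "dq": joint speeds; "joint_efforts": joint torques, N m; "eef_pos": TCP position; "eef_rot": TCP orientation; "wrist_force": force on the tool from outside, world axes, zero at the start; "torque": the same for the moment, N m; "opening": opening from 0.0 (shut) to 1.0 (fully open); "grasp_force": force on a finger pad.
Only numpy, scipy, OpenCV 4.12 (cv2) and the standard library are available. Lean on these libraries where they do the work, as an engineer would, in place of code of your own. Each camera call takes 0.05 s, during which the arm holds its last target. There are 200 camera calls.

## Working session

There is one attempt and no reset: what is moved stays moved. The work goes in short steps, Python scripts to look and compute and a shell command to move; the robot and the scene stay as the last step left them, time stands still between calls to the robot, and variables do not carry over. Pictures are saved under pics/ and viewed, at most 10 in all, crops included, and the job is handed in when it is done.

```bash
mkdir -p pics; cat > h.py <<'E'
import numpy as np, cv2
from bench import status, camera, ctrl
from scipy.spatial.transform import Rotation as R
def world(c):
    d=c['depth']; h,w=d.shape
    K=np.array([[c['fx'],0,c['cx']],[0,c['fy'],c['cy']],[0,0,1]])
    u,v=np.meshgrid(np.arange(w),np.arange(h))
    p=cv2.undistortPoints(np.stack([u,v],-1).reshape(-1,1,2).astype(np.float32),K,np.array(c['dist'],float)).reshape(h,w,2)
    P=np.dstack([p*d[...,None],d]); T=np.array(c['extrinsics'])
    return P@T[:3,:3].T+T[:3,3]
E
python3 - <<'E'
from h import *
for n in('top','scene'):
    c=camera(n); cv2.imwrite(f'pics/{n}0.png',c['frame']); np.savez(n+'0.npz',W=world(c),d=c['depth'],f=c['frame']); print(np.array(c['extrinsics']).round(3).tolist())
o=status.get_obs(); print(o)
E
```

```text
[[-0.023, -0.995, 0.101, 0.495], [-1.0, 0.023, 0.004, -0.04], [-0.007, -0.101, -0.995, 1.061], [0.0, 0.0, 0.0, 1.0]]
[[-0.785, 0.338, -0.519, 1.082], [0.619, 0.397, -0.678, 0.63], [-0.023, -0.853, -0.521, 0.576], [0.0, 0.0, 0.0, 1.0]]
{'time_s': 0.1, 'q': array([ 1.03769268e+00,  1.81457794e-01,  1.60793577e+00,  2.81102318e-05,
        1.35380222e+00, -2.06307879e-01]), 'dq': array([ 0.00031876, -0.00165109, -0.00294789,  0.00092379,  0.00170946,
        0.00156577]), 'joint_efforts': array([-3.42421754e-04, -4.45883274e+01, -3.52236485e+01, -3.64920261e-04,
        4.13491638e-03,  1.48514579e-05]), 'eef_pos': array([0.18429604, 0.54412829, 0.23046587]), 'eef_rot': array([-3.02433810e-04,  1.62674708e-01,  9.86679430e-01, -7.42446421e-04]), 'wrist_force': array([-0.05082528, -0.54581493, -0.09182743]), 'torque': array([-0.02162184,  0.02600962, -0.01201057]), 'grasp_force': 0.0, 'opening': 1.001083842014073}
```

View pics/top0.png

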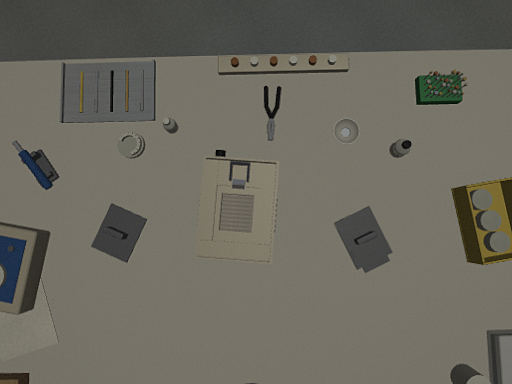

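View pics/scene0.png

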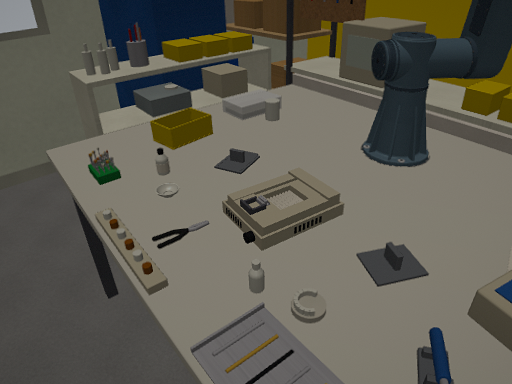

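The top view shows the lipped lid on the right: plate around (363,238), lip at its lower right near (375,265). The plain cover is on the left at (119,233). The extractor is in the middle at (238,210), with its catch at the top near (238,172) and the ledge towards the robot.

```bash
python3 - <<'E'
from h import *
D=np.load('top0.npz');W=D['W'];f=D['f'].astype(int)
v,u=np.mgrid[:384,:512]
print('bench z',np.median(W[300:330,200:300,2]))
g=f.sum(2)
box=(u>325)&(u<400)&(v>200)&(v<280)
print('bench g',np.median(g[300:330,200:300]),'lid g',np.median(g[225:232,345:360]))
m=box&(g<300)
n,l,s,_=cv2.connectedComponentsWithStats(m.astype(np.uint8)); k=1+s[1:,4].argmax(); m=l==k; print(s[k])
rib=box&(W[...,2]>0.03); P=W[rib]; print('rib',rib.sum(),P.mean(0),np.percentile(P[:,2],[5,50,95]))
r=cv2.minAreaRect(P[P[:,2]>.04][:,:2].astype(np.float32)*1000);print(r)
pl=m&(W[...,2]<0.02); P=W[pl]; print('plate z',np.median(P[:,2]),P.mean(0))
r=cv2.minAreaRect(P[:,:2].astype(np.float32)*1000);print('plate+lip',r,cv2.boxPoints(r).round(0).tolist())
cs=max(cv2.findContours(m.astype(np.uint8),0,1)[0],key=cv2.contourArea)
a=cv2.approxPolyDP(cs,3,True)[:,0];print([(p.tolist(),(W[p[1],p[0]]*1000).round().tolist()) for p in a])
e=(u>190)&(u<290)&(v>150)&(v<270)&(W[...,2]>0.025)
P=W[e]; r=cv2.minAreaRect(P[:,:2].astype(np.float32)*1000);print('ext',r,cv2.boxPoints(r).round(0).tolist())
print(np.histogram(P[:,2]*1000,bins=range(25,80,2)))
for lo,hi in((.052,.057),(.058,.075)):
    q=e&(W[...,2]>lo)&(W[...,2]<hi); r=cv2.minAreaRect(W[q][:,:2].astype(np.float32)*1000); print(lo,q.sum(),r)
big=lambda im:cv2.resize(im,None,fx=6,fy=6,interpolation=cv2.INTER_CUBIC)
c=D['f'][145:270,190:290]; z=cv2.applyColorMap(np.clip((W[145:270,190:290,2]-.025)*1000*5,0,255).astype(np.uint8),2)
cv2.imwrite('pics/ext.png',cv2.resize(np.hstack([np.clip(c*1.6,0,255).astype(np.uint8),z]),None,fx=4,fy=4))
E
```

```text
bench z 0.00027100667034418713
bench g 341.0 lid g 214.0
[ 334  206   59   67 2312]
rib 156 [ 0.46944843 -0.24852275  0.20081394] [0.03286879 0.04589969 1.06106543]
((471.3865051269531, -175.2371368408203), (272.6761779785156, 30.360368728637695), 86.25910186767578)
plate z 0.005920009010491389 [ 0.45887642 -0.28963619  0.00576559]
plate+lip ((457.2310791015625, -292.45245361328125), (148.65435791015625, 103.84770965576172), 23.88530921936035) [[368.0, -275.0], [410.0, -370.0], [546.0, -310.0], [504.0, -215.0]]
[([369, 206], [543.0, -309.0, 1.0]), ([334, 223], [502.0, -218.0, 4.0]), ([356, 269], [386.0, -268.0, 4.0]), ([361, 267], [391.0, -281.0, 3.0]), ([364, 272], [379.0, -287.0, 8.0]), ([389, 261], [404.0, -350.0, 8.0]), ([387, 255], [419.0, -348.0, 2.0]), ([392, 252], [426.0, -363.0, -4.0])]
ext ((549.5506591796875, 24.057212829589844), (192.767822265625, 270.5279235839844), 84.25296783447266) [[405.0, -58.0], [674.0, -85.0], [694.0, 106.0], [425.0, 134.0]]
(array([  30,   84,  219,  435,  640,  544,  207,   28,   14,   68,  305,
        471,  331,  397,  880, 1060,  583,  188,  421,  524,  265,   79,
         35,   30,   14,    3,    0]), array([25, 27, 29, 31, 33, 35, 37, 39, 41, 43, 45, 47, 49, 51, 53, 55, 57,
       59, 61, 63, 65, 67, 69, 71, 73, 75, 77, 79]))
0.052 2186 ((559.757568359375, 23.246841430664062), (170.18405151367188, 196.6009979248047), 84.48361206054688)
0.058 1765 ((539.5302734375, 25.041885375976562), (170.06471252441406, 234.1380157470703), 84.38707733154297)
```

View pics/ext.png

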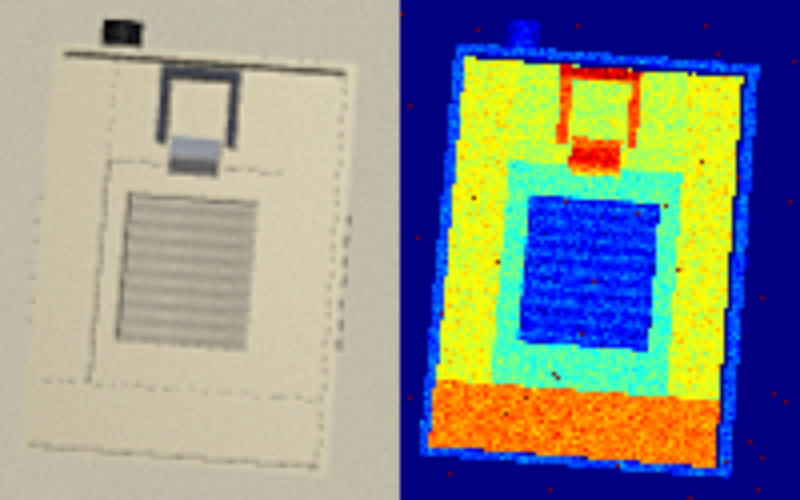

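The depth half shows the rim (cyan) around the bay, centred near (590,272) in the crop. The borders are yellow, the ledge band is orange at rows 380–455, and the catch nose is at (595,153). Next I get the poses from these features.

```bash
cat >> h.py <<'E'
def pose(p,yaw,tilt):
    # tool y along lid x (heading yaw), z down; tilt>0 raises the lid's far (+x) edge; degrees
    Rl=R.from_euler('z',yaw,degrees=True)*R.from_euler('y',-tilt,degrees=True)   # lid frame
    return np.array(p),Rl*R.from_matrix(np.array([[0,1,0],[1,0,0],[0,0,-1]]).T)
def delta(p,r):
    o=status.get_obs(); q=o['eef_rot']; r0=R.from_quat([q[1],q[2],q[3],q[0]])
    print('from',o['eef_pos'].round(4),'shift cm',(r0.inv().apply(p-o['eef_pos'])*100).round(2),'turn deg',np.degrees((r0.inv()*r).as_rotvec()).round(2))
E
python3 - <<'E'
from h import *
D=np.load('top0.npz');W=D['W']; v,u=np.mgrid[:384,:512]; Z=W[...,2]
box=(u>340)&(u<385)&(v>220)&(v<255)
m=box&(Z>.038)&(Z<.055); P=W[m]; r=cv2.minAreaRect(P[:,:2].astype(np.float32)*1000); print('rib',m.sum(),P.mean(0).round(4),r)
e=(u>195)&(u<285)&(v>155)&(v<265)
# bay: low region inside
b=(e&(Z<.042)&(u>212)&(u<262)&(v>188)&(v<240)).astype(np.uint8)
n,l,s,_=cv2.connectedComponentsWithStats(b);k=1+s[1:,4].argmax();c=max(cv2.findContours((l==k).astype(np.uint8),0,1)[0],key=cv2.contourArea)
r=cv2.minAreaRect(W[l==k][:,:2].astype(np.float32)*1000);print('bay floor',r,np.median(Z[l==k]))
# house walls outer
yaw=np.radians(-5.75); ex=np.array([np.cos(yaw),np.sin(yaw)]); ey=np.array([-ex[1],ex[0]])
for yw in (-5.4,-5.6,-5.8,-6.0):
  pass
o=np.array([.5495,.024]); A=W[e]; a=np.c_[(A[:,:2]-o)@ex,(A[:,:2]-o)@ey]*1000; z=A[:,2]*1000
# profile along x
for name,sel in (('x prof |y|45-51',(abs(abs(a[:,1])-47)<4)),):
  for x in range(-150,150,6):
    q=sel&(abs(a[:,0]-x)<3)
    if q.sum()>3: print(x,round(np.median(z[q]),1),q.sum(),end=' | ')
print()
for y in range(-104,104,4):
    q=(abs(a[:,0]+10)<35)&(abs(a[:,1]-y)<2)
    if q.sum()>3: print(y,round(np.median(z[q]),1),end=' | ')
print()
# ledge band & rim
L=e&(Z>.0605)&(Z<.07)&(v>238); L=cv2.morphologyEx(L.astype(np.uint8),cv2.MORPH_OPEN,np.ones((3,3)));print('ledge',cv2.minAreaRect(W[L>0][:,:2].astype(np.float32)*1000),np.median(Z[L>0]))
E
```

```text
rib 119 [ 0.4648 -0.2874  0.0457] ((464.9030456542969, -287.6944580078125), (13.772340774536133, 48.591827392578125), 24.372447967529297)
bay floor ((532.9652709960938, 26.1892032623291), (79.92321014404297, 90.32649230957031), 84.45618438720703) 0.033135490539649926
-144 -0.6 10 | -138 -0.2 8 | -132 35.4 12 | -126 63.7 14 | -120 62.8 17 | -114 63.7 16 | -108 63.5 19 | -102 63.8 15 | -96 63.5 18 | -90 62.2 15 | -84 48.4 18 | -78 48.2 13 | -72 47.8 18 | -66 47.6 16 | -60 47.9 18 | -54 48.3 14 | -48 47.0 19 | -42 48.1 14 | -36 48.3 19 | -30 46.6 13 | -24 47.7 20 | -18 49.0 12 | -12 48.8 20 | -6 48.1 14 | 0 47.1 18 | 6 47.9 16 | 12 48.5 17 | 18 48.4 16 | 24 47.7 12 | 30 48.3 18 | 36 47.5 14 | 42 47.4 18 | 48 51.8 16 | 54 53.3 18 | 60 54.3 13 | 66 54.7 20 | 72 54.7 15 | 78 53.7 18 | 84 53.0 15 | 90 55.2 13 | 96 53.1 19 | 102 54.0 14 | 108 53.8 11 | 114 27.8 16 | 120 35.6 8 | 126 3.0 4 | 132 1.0 9 | 
-104 0.6 | -100 0.4 | -96 25.5 | -92 35.5 | -88 26.7 | -84 55.6 | -80 56.1 | -76 55.7 | -72 56.5 | -68 55.9 | -64 56.1 | -60 56.1 | -56 55.6 | -52 49.2 | -48 48.0 | -44 47.6 | -40 44.8 | -36 32.8 | -32 33.3 | -28 33.7 | -24 34.0 | -20 33.9 | -16 33.0 | -12 33.5 | -8 33.0 | -4 33.0 | 0 33.0 | 4 33.1 | 8 33.2 | 12 33.2 | 16 33.3 | 20 33.5 | 24 33.2 | 28 33.0 | 32 33.4 | 36 33.5 | 40 38.9 | 44 47.8 | 48 47.6 | 52 49.1 | 56 56.6 | 60 56.1 | 64 56.2 | 68 55.6 | 72 55.6 | 76 55.6 | 80 56.2 | 84 56.2 | 88 35.8 | 92 35.3 | 96 35.2 | 100 -0.0 | 
ledge ((442.6515808105469, 34.46842956542969), (169.90054321289062, 39.191192626953125), 84.48007202148438) 0.06352722458988774
```

```bash
python3 - <<'E'
from h import *
delta(*pose([.4648,-.2882,.14],24.1,0))
E
```

```text
from [0.1843 0.5441 0.2305] shift cm [-53.29 -69.81   9.14] turn deg [-9.000e-02  2.000e-02  4.718e+01]
```

```bash
python3 -m handwheel '[[[1,-53.3,-69.8,4,0,0,47.2],[1,-53.3,-69.8,4,0,0,47.2],[1,-53.3,-69.8,4,0,0,47.2],[1,-53.3,-69.8,4,0,0,47.2],[1,-53.3,-69.8,4,0,0,47.2],[1,-53.3,-69.8,4,0,0,47.2],[1,-53.3,-69.8,4,0,0,47.2],[1,-53.3,-69.8,4,0,0,47.2],[1,-53.3,-69.8,4,0,0,47.2],[1,-53.3,-69.8,4,0,0,47.2]]]'
python3 -c "
from h import *
delta(*pose([.4648,-.2882,.09],24.1,0))"
```

```text
time_s: 1.35
eef_pos: [0.3843, -0.0492, 0.2029]
eef_rot: [0.0, 0.544, 0.839, 0.0]
wrist_force: [0.9, 1.4, 0.6]
opening: 1.001
grasp_force: 0.0
from [ 0.3843 -0.0492  0.2029] shift cm [-25.11  -2.39  11.29] turn deg [ 0.04  0.02 -0.07]
```

```bash
python3 -m handwheel '[[[1,-21,-2,4,0,0,0],[1,-21,-2,6,0,0,0],[1,-21,-2,6,0,0,0],[1,-21,-2,6,0,0,0],[1,-21,-2,6,0,0,0],[1,-21,-2,6,0,0,0],[1,-21,-2,6,0,0,0]]]'
python3 - <<'E'
from h import *
delta(*pose([.4648,-.2882,.012],24.1,0))
c=camera('scene');cv2.imwrite('pics/s1.png',c['frame'][80:260,120:400].repeat(2,0).repeat(2,1))
E
```

```text
time_s: 2.22
eef_pos: [0.4515, -0.2459, 0.1433]
eef_rot: [0.0, 0.544, 0.839, 0.0]
wrist_force: [-0.1, 1.1, -0.0]
opening: 1.001
grasp_force: 0.0
from [ 0.4515 -0.2459  0.1433] shift cm [-4.4  -0.52 13.13] turn deg [0.01 0.02 0.05]
```

View pics/s1.png

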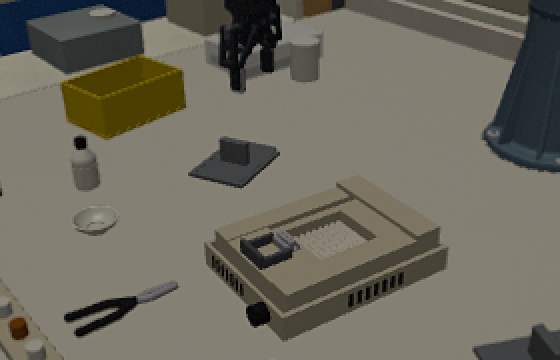

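The open gripper (tips near (240,80)) is lined up above the lid rib at (235,150), so I descend and grip.

```bash
python3 -m handwheel '[[[1,-4.4,-0.5,5,0,0,0],[1,-4.4,-0.5,8,0,0,0],[1,-4.4,-0.5,11,0,0,0],[1,-4.4,-0.5,13,0,0,0],[1,-4.4,-0.5,13,0,0,0],[-1,-4.4,-0.5,13,0,0,0],[-1,-4.4,-0.5,13,0,0,0],[-1,-4.4,-0.5,13,0,0,0],[-1,-4.4,-0.5,13,0,0,0],[-1,-4.4,-0.5,13,0,0,0]]]'
```

```text
time_s: 3.52
eef_pos: [0.4653, -0.2895, 0.0135]
eef_rot: [0.0, 0.544, 0.839, -0.0]
wrist_force: [-0.7, 1.2, 5.7]
opening: 0.155
grasp_force: 59.9
```

```bash
cat >> h.py <<'E'
C=np.array([.533,.0262]); YAW=-5.54; TY=-.0010; TZ=.0135
def lip(x,z,tilt,y=0,extra=0):   # frame x,y of lip (mm), z above bench (mm)
    c,s=np.cos(np.radians(tilt)),np.sin(np.radians(tilt))
    t=np.array([c*.081-s*TZ, TY, s*.081+c*TZ])+np.array([x,y,0])/1000
    r=R.from_euler('z',YAW,degrees=True).apply(t); r[:2]+=C; r[2]+=z/1000
    delta(*pose(r,YAW,tilt))
def where():  # lip in frame from TCP pose
    o=status.get_obs();q=o['eef_rot'];r=R.from_quat([q[1],q[2],q[3],q[0]])
    p=o['eef_pos']+r.apply([-TY,-.081,TZ])
    ry=r.apply([0,1,0]); tilt=np.degrees(np.arcsin(ry[2])); f=p-np.r_[C,0]
    f=R.from_euler('z',-YAW,degrees=True).apply(f)*1000
    print('lip',f.round(2),'tilt',tilt.round(2),'F(frame)',R.from_euler('z',-YAW,degrees=True).apply(o['wrist_force']).round(2),'open',round(o['opening'],3),'t',o['time_s'])
E
python3 -m handwheel '[[[-1,0,0,-6,0,0,0],[-1,0,0,-12,0,0,0],[-1,0,0,-16,0,0,0],[-1,0,0,-16,0,0,0],[-1,0,0,-16,0,0,0]]]'
python3 -c "
from h import *
where();lip(-60,100,15)"
```

```text
time_s: 4.15
eef_pos: [0.4641, -0.2883, 0.1713]
eef_rot: [-0.001, 0.544, 0.839, 0.0]
wrist_force: [0.1, 0.5, -2.6]
opening: 0.154
grasp_force: 59.4
lip [-109.14 -358.84  157.91] tilt -0.05 F(frame) [ 0.02  0.49 -2.59] open 0.154 t 4.15
from [ 0.4641 -0.2883  0.1713] shift cm [25.08 20.36  3.77] turn deg [-14.75  -3.99  29.43]
```

```bash
python3 -m handwheel '[[[-1,5,4,0,-3,-1,6],[-1,10,8,0,-6,-2,12],[-1,15,12,0,-9,-2.4,18],[-1,20,16,0,-12,-3.2,24],[-1,25.1,20.4,0,-14.75,-4,29.4],[-1,25.1,20.4,0,-14.75,-4,29.4],[-1,25.1,20.4,1,-14.75,-4,29.4],[-1,25.1,20.4,2,-14.75,-4,29.4],[-1,25.1,20.4,2,-14.75,-4,29.4]]]'
python3 - <<'E'
from h import *
where();lip(-62,75,15)
for n in('top','scene'):
    c=camera(n); f=c['frame'][130:290,170:310] if n=='top' else c['frame'][130:260,180:380]
    cv2.imwrite(f'pics/{n}2.png',cv2.resize(f,None,fx=3,fy=3)); np.savez(n+'2.npz',W=world(c),f=c['frame'])
cv2.imwrite('pics/b2.png',np.vstack([cv2.resize(cv2.imread('pics/top2.png'),(560,300)),cv2.resize(cv2.imread('pics/scene2.png'),(560,300))]))
E
```

```text
time_s: 5.28
eef_pos: [0.5475, 0.0218, 0.1507]
eef_rot: [0.097, 0.735, 0.666, 0.086]
wrist_force: [0.1, -0.4, -2.5]
opening: 0.156
grasp_force: 59.3
lip [-59.96  -1.9  116.85] tilt 14.89 F(frame) [ 0.13 -0.37 -2.47] open 0.156 t 5.275
from [0.5475 0.0218 0.1507] shift cm [ 0.2  -1.28  3.98] turn deg [-0.11  0.12 -0.07]
```

View pics/b2.png

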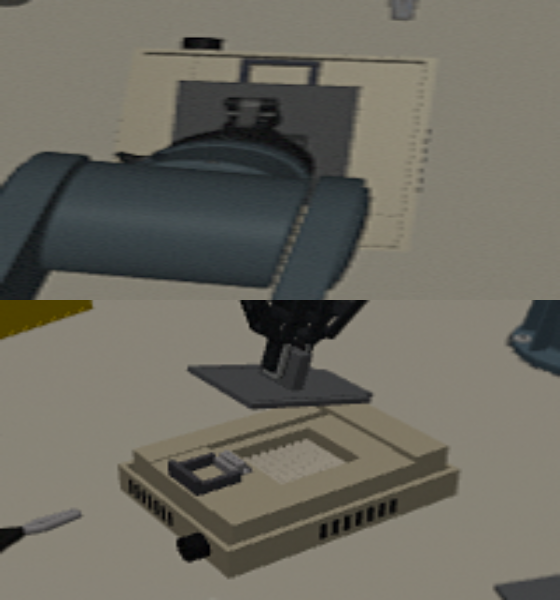

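The lid is held level across and tilted with the far edge up, above the recess. In the composite its far edge spans (178,82) to (360,87). I use that visible edge to check its y offset.

```bash
python3 - <<'E'
from h import *
D=np.load('top2.npz');W=D['W'];g=D['f'].astype(int).sum(2); v,u=np.mgrid[:384,:512]
m=(u>205)&(u<270)&(v>170)&(v<195)&(W[...,2]>.12)&(W[...,2]<.2)&(g<260)
P=W[m]-np.r_[C,0]; F=R.from_euler('z',-YAW,degrees=True).apply(P)*1000
print(len(F)); 
for x in range(50,90,3):
    q=abs(F[:,0]-x)<1.5
    if q.sum()>10: print(x,q.sum(),np.percentile(F[q,1],[1,99]).round(1),np.median(F[q,2]).round(1))
E
```

```text
749
50 44 [-49.7  46.2] 152.9
53 45 [-50.4  45.6] 153.6
56 43 [-49.2  46.6] 154.2
59 45 [-49.9  46. ] 154.9
62 46 [-48.7  45.7] 156.4
65 67 [-48.2  47.2] 156.6
68 62 [-50.2  44.1] 157.3
71 61 [-50.   45.2] 158.4
74 65 [-49.7  44.2] 158.4
77 63 [-49.5  44.5] 160.1
80 28 [-50.1  45.1] 158.8
```

```bash
python3 -m handwheel '[[[-1,0.2,-1.3,4,-0.1,0.1,-0.1],[-1,0.2,-1.3,4,-0.1,0.1,-0.1],[-1,0.2,-1.3,4,-0.1,0.1,-0.1],[-1,0.2,-1.8,5.8,-0.1,0.1,-0.1],[-1,0.2,-1.8,5.8,-0.1,0.1,-0.1],[-1,0.2,-1.8,5.8,-0.1,0.1,-0.1]]]'
python3 -c "
from h import *
where();lip(-62,50,15)"
```

```text
time_s: 6.12
eef_pos: [0.5478, 0.0252, 0.0937]
eef_rot: [0.099, 0.733, 0.667, 0.09]
wrist_force: [0.5, -0.2, -2.0]
opening: 0.153
grasp_force: 59.3
lip [-59.72   1.16  59.28] tilt 15.34 F(frame) [ 0.55 -0.17 -1.99] open 0.153 t 6.125
from [0.5478 0.0252 0.0937] shift cm [-0.14 -0.46  0.88] turn deg [0.34 0.   0.16]
```

```bash
python3 -m handwheel '[[[-1,-0.05,-0.2,0.2,0,0,0],[-1,-0.05,-0.28,0.5,0,0,0],[-1,-0.05,-0.35,0.7,0,0,0],[-1,-0.05,-0.35,0.7,0,0,0],[-1,-0.05,-0.35,0.7,0,0,0]]]'; python3 -c "
from h import *
where()"
```

```text
time_s: 6.75
eef_pos: [0.5452, 0.025, 0.0845]
eef_rot: [0.098, 0.733, 0.667, 0.089]
wrist_force: [0.3, -0.6, -1.7]
opening: 0.155
grasp_force: 59.3
lip [-62.37   0.76  50.2 ] tilt 15.21 F(frame) [ 0.33 -0.6  -1.73] open 0.155 t 6.75
```

```bash
python3 -m handwheel '[[[-1,0,-0.026,0.1,0,0,0],[-1,0,-0.026,0.1,0,0,0],[-1,0,-0.026,0.1,0,0,0]]]'; python3 -c "
from h import *
where()"
```

```text
time_s: 7.12
eef_pos: [0.5452, 0.025, 0.0835]
eef_rot: [0.098, 0.733, 0.667, 0.089]
wrist_force: [-0.3, 0.4, -2.8]
opening: 0.151
grasp_force: 59.3
lip [-62.37   0.79  49.18] tilt 15.21 F(frame) [-0.36  0.36 -2.79] open 0.151 t 7.125
```

```bash
for i in 1; do python3 -m handwheel '[[[-1,0,-0.013,0.05,0,0,0],[-1,0,-0.026,0.1,0,0,0],[-1,0,-0.026,0.1,0,0,0],[-1,0,-0.026,0.1,0,0,0]]]'; done; python3 -c "
from h import *
where()"
```

```text
time_s: 7.62
eef_pos: [0.5452, 0.025, 0.0824]
eef_rot: [0.098, 0.733, 0.667, 0.089]
wrist_force: [0.0, 0.5, -2.4]
opening: 0.155
grasp_force: 59.3
lip [-62.38   0.77  48.14] tilt 15.21 F(frame) [-0.    0.49 -2.37] open 0.155 t 7.625
```

```bash
python3 -m handwheel '[[[-1,0,-0.013,0.05,0,0,0],[-1,0,-0.013,0.05,0,0,0],[-1,0,-0.013,0.05,0,0,0]]]'; python3 -c "
from h import *
where()"
```

```text
time_s: 8.0
eef_pos: [0.5452, 0.025, 0.082]
eef_rot: [0.098, 0.733, 0.667, 0.089]
wrist_force: [0.1, 0.1, -1.5]
opening: 0.157
grasp_force: 59.6
lip [-62.32   0.78  47.67] tilt 15.22 F(frame) [ 0.05  0.1  -1.46] open 0.157 t 8.0
```

```bash
python3 -m handwheel '[[[-1,0,-0.013,0.05,0,0,0],[-1,0,-0.013,0.05,0,0,0],[-1,0,-0.013,0.05,0,0,0]]]'; python3 -c "
from h import *
where()"
```

```text
time_s: 8.38
eef_pos: [0.5454, 0.025, 0.0817]
eef_rot: [0.098, 0.733, 0.667, 0.089]
wrist_force: [-0.8, -0.2, 1.7]
opening: 0.156
grasp_force: 60.0
lip [-62.11   0.77  47.38] tilt 15.24 F(frame) [-0.75 -0.26  1.67] open 0.156 t 8.375
```

The rim is at lip z ≈ 47.6 mm by feel. I raise 1.3 mm and slide the lip under the ledge.

```bash
python3 -m handwheel '[[[-1,-0.05,0.034,-0.13,0,0,0],[-1,-0.05,-0.35,-0.23,0,0,0],[-1,-0.05,-0.74,-0.34,0,0,0],[-1,-0.05,-1.03,-0.415,0,0,0],[-1,-0.05,-1.03,-0.415,0,0,0],[-1,-0.05,-1.03,-0.415,0,0,0]]]'; python3 -c "
from h import *
where()"
```

```text
time_s: 9.12
eef_pos: [0.5343, 0.0255, 0.0828]
eef_rot: [0.098, 0.733, 0.667, 0.089]
wrist_force: [-1.0, -0.7, -2.7]
opening: 0.155
grasp_force: 59.5
lip [-73.29   0.23  48.48] tilt 15.23 F(frame) [-0.88 -0.82 -2.68] open 0.155 t 9.125
```

```bash
python3 -m handwheel '[[[-1,0,-0.1,-0.026,0,0,0],[-1,0,-0.29,-0.078,0,0,0],[-1,0,-0.39,-0.104,0,0,0],[-1,0,-0.39,-0.104,0,0,0]]]'; python3 -c "
from h import *
where()"
```

```text
time_s: 9.62
eef_pos: [0.5301, 0.0259, 0.0827]
eef_rot: [0.098, 0.733, 0.667, 0.089]
wrist_force: [-0.6, -0.2, -2.3]
opening: 0.155
grasp_force: 59.5
lip [-77.52   0.24  48.39] tilt 15.21 F(frame) [-0.61 -0.27 -2.32] open 0.155 t 9.625
```

```bash
python3 -m handwheel '[[[-1,0,-0.1,-0.026,0,0,0],[-1,0,-0.2,-0.052,0,0,0],[-1,0,-0.29,-0.078,0,0,0],[-1,0,-0.29,-0.078,0,0,0],[-1,0,-0.29,-0.078,0,0,0]]]'; python3 -c "
from h import *
where()"
```

```text
time_s: 10.25
eef_pos: [0.5272, 0.0262, 0.0827]
eef_rot: [0.098, 0.733, 0.667, 0.089]
wrist_force: [-0.2, -0.3, -2.4]
opening: 0.156
grasp_force: 59.5
lip [-80.41   0.23  48.39] tilt 15.22 F(frame) [-0.19 -0.36 -2.4 ] open 0.156 t 10.25
```

```bash
python3 -m handwheel '[[[-1,0,-0.05,-0.013,0,0,0],[-1,0,-0.1,-0.026,0,0,0],[-1,0,-0.1,-0.026,0,0,0],[-1,0,-0.1,-0.026,0,0,0]]]'; python3 -c "
from h import *
where()"
```

```text
time_s: 10.75
eef_pos: [0.5261, 0.0263, 0.0827]
eef_rot: [0.098, 0.733, 0.667, 0.089]
wrist_force: [0.3, 0.1, -2.9]
opening: 0.151
grasp_force: 59.5
lip [-81.45   0.23  48.39] tilt 15.22 F(frame) [ 0.25  0.16 -2.91] open 0.151 t 10.75
```

```bash
python3 -m handwheel '[[[-1,0,-0.05,-0.013,0,0,0],[-1,0,-0.1,-0.026,0,0,0],[-1,0,-0.1,-0.026,0,0,0],[-1,0,-0.1,-0.026,0,0,0]]]'; python3 -c "
from h import *
where()"
```

```text
time_s: 11.25
eef_pos: [0.5251, 0.0264, 0.0827]
eef_rot: [0.098, 0.733, 0.667, 0.089]
wrist_force: [0.5, 0.4, -2.4]
opening: 0.154
grasp_force: 59.5
lip [-82.49   0.23  48.36] tilt 15.22 F(frame) [ 0.49  0.49 -2.4 ] open 0.154 t 11.25
```

```bash
python3 -m handwheel '[[[-1,0,-0.05,-0.013,0,0,0],[-1,0,-0.1,-0.026,0,0,0],[-1,0,-0.1,-0.026,0,0,0],[-1,0,-0.1,-0.026,0,0,0]]]'; python3 -c "
from h import *
where()"
```

```text
time_s: 11.75
eef_pos: [0.5241, 0.0265, 0.0827]
eef_rot: [0.098, 0.733, 0.667, 0.089]
wrist_force: [0.6, 0.4, -2.7]
opening: 0.153
grasp_force: 59.4
lip [-83.49   0.22  48.38] tilt 15.22 F(frame) [ 0.55  0.48 -2.66] open 0.153 t 11.75
```

```bash
python3 -m handwheel '[[[-1,0,-0.05,-0.013,0,0,0],[-1,0,-0.1,-0.026,0,0,0],[-1,0,-0.1,-0.026,0,0,0],[-1,0,-0.1,-0.026,0,0,0]]]'; python3 -c "
from h import *
where(); lip(-83.3,48.4,10); lip(-83.3,48.4,7)"
```

```text
time_s: 12.25
eef_pos: [0.5237, 0.0264, 0.083]
eef_rot: [0.099, 0.733, 0.667, 0.089]
wrist_force: [4.6, -0.4, -3.6]
opening: 0.154
grasp_force: 59.0
lip [-83.81   0.15  48.63] tilt 15.3 F(frame) [ 4.66  0.   -3.58] open 0.154 t 12.25
from [0.5237 0.0264 0.083 ] shift cm [-0.04  0.13  0.79] turn deg [5.3  0.   0.15]
from [0.5237 0.0264 0.083 ] shift cm [-0.04  0.15  1.22] turn deg [8.3  0.01 0.15]
```

```bash
python3 -m handwheel '[[[-1,-0.02,0.1,0.02,0,0,0],[-1,-0.02,0.15,0.2,1.3,0,0],[-1,-0.02,0.18,0.4,2.65,0,0.1],[-1,-0.03,0.2,0.6,4,0,0.1],[-1,-0.04,0.22,0.8,5.3,0,0.15],[-1,-0.04,0.22,0.8,5.3,0,0.15],[-1,-0.04,0.22,0.8,5.3,0,0.15]]]'; python3 -c "
from h import *
where(); lip(-83,48.2,7)"
```

```text
time_s: 13.12
eef_pos: [0.5269, 0.0259, 0.0752]
eef_rot: [0.064, 0.738, 0.67, 0.058]
wrist_force: [0.5, -0.4, -2.5]
opening: 0.155
grasp_force: 59.4
lip [-8.355e+01  8.000e-02  4.799e+01] tilt 9.87 F(frame) [ 0.53 -0.33 -2.49] open 0.155 t 13.125
from [0.5269 0.0259 0.0752] shift cm [-0.01  0.11  0.4 ] turn deg [ 2.87 -0.01  0.01]
```

Condition 1 is comfortably met, and it is moving freely. I continue the swing towards the catch.

```bash
python3 -m handwheel '[[[-1,0,0.05,0.13,0.95,0,0],[-1,0,0.08,0.27,1.9,0,0],[-1,0,0.11,0.4,2.9,0,0],[-1,0,0.11,0.4,2.9,0,0],[-1,0,0.11,0.4,2.9,0,0]]]'; python3 -c "
from h import *
where(); lip(-83,48.2,5.5)"
```

```text
time_s: 13.75
eef_pos: [0.5289, 0.0257, 0.0716]
eef_rot: [0.045, 0.739, 0.671, 0.041]
wrist_force: [-0.1, 0.8, -2.5]
opening: 0.156
grasp_force: 59.5
lip [-8.275e+01  5.000e-02  4.835e+01] tilt 7.01 F(frame) [-0.14  0.74 -2.51] open 0.156 t 13.75
from [0.5289 0.0257 0.0716] shift cm [-0.01  0.01  0.23] turn deg [ 1.51 -0.    0.01]
```

```bash
python3 -m handwheel '[[[-1,0,0,0.1,0.75,0,0],[-1,0,-0.01,0.22,1.5,0,0],[-1,0,-0.01,0.22,1.5,0,0],[-1,0,-0.01,0.22,1.5,0,0]]]'; python3 -c "
from h import *
where(); lip(-83.3,47.9,4)"
```

```text
time_s: 14.25
eef_pos: [0.5291, 0.0256, 0.0696]
eef_rot: [0.036, 0.74, 0.671, 0.032]
wrist_force: [-2.5, 0.7, 0.2]
opening: 0.152
grasp_force: 60.0
lip [-8.315e+01  4.000e-02  4.841e+01] tilt 5.51 F(frame) [-2.53  0.47  0.23] open 0.152 t 14.25
from [0.5291 0.0256 0.0696] shift cm [-0.    0.01  0.26] turn deg [ 1.51 -0.    0.01]
```

The far edge is bearing lightly on the catch slope, so I let go, retract and close the fingers for pressing.

```bash
python3 -m handwheel '[[[-0.1,0,0,0,0,0,0],[-0.1,0,0,0,0,0,0],[-0.1,0,0,0,0,0,0],[-0.1,0,0,0,0,0,0],[-0.1,0,0,-3,0,0,0],[-0.1,0,0,-6,0,0,0],[-1,0,0,-6,0,0,0],[-1,0,0,-6,0,0,0],[-1,0,0,-6,0,0,0],[-1,0,0,-6,0,0,0]]]'; python3 - <<'E'
from h import *
where()
c=camera('scene');cv2.imwrite('pics/s3.png',cv2.resize(c['frame'][130:260,180:380],None,fx=3,fy=3))
E
```

```text
time_s: 15.5
eef_pos: [0.5228, 0.0263, 0.1283]
eef_rot: [0.035, 0.74, 0.671, 0.032]
wrist_force: [-0.2, 0.1, 0.3]
opening: -0.004
grasp_force: 0.0
lip [-8.9510e+01  7.0000e-02  1.0717e+02] tilt 5.41 F(frame) [-0.24  0.12  0.28] open -0.004 t 15.5
```

View pics/s3.png

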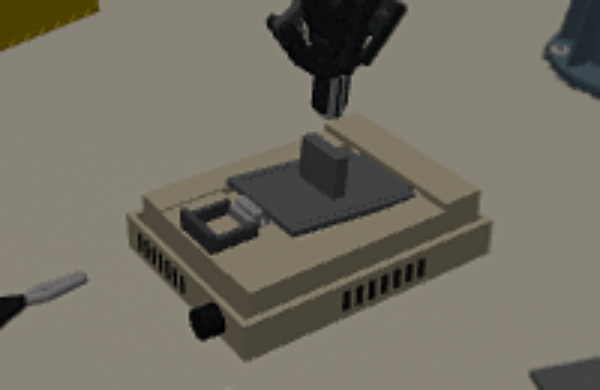

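The lid sits in the recess with its lip under the ledge and its far edge resting on the catch nose at about (255,210). Next I move over the press point.

```bash
cat >> h.py <<'E'
def tcp(x,z):
    r=R.from_euler('z',YAW,degrees=True).apply([x/1000,0,0]); r[:2]+=C; r[2]=z/1000; delta(*pose(r,YAW,0))
E
python3 -c "
from h import *
tcp(36,75); tcp(36,128)"
```

```text
from [0.523  0.0262 0.1284] shift cm [0.09 4.07 5.76] turn deg [ 5.43 -0.01  0.  ]
from [0.523  0.0262 0.1284] shift cm [0.09 4.57 0.48] turn deg [ 5.43 -0.01  0.  ]
```

```bash
python3 -m handwheel '[[[-1,0.1,4.57,0.48,5.4,0,0],[-1,0.1,4.57,0.48,5.4,0,0],[-1,0.1,4.3,3,5.4,0,0],[-1,0.1,4.07,5.76,5.4,0,0],[-1,0.1,4.07,5.76,5.4,0,0],[-1,0.1,4.07,5.76,5.4,0,0]]]'; python3 -c "
from h import *
tcp(36,64);where()"
```

```text
time_s: 16.3
eef_pos: [0.5698, 0.0227, 0.0768]
eef_rot: [0.001, 0.74, 0.672, 0.001]
wrist_force: [0.3, 0.3, 0.3]
opening: -0.002
grasp_force: 0.0
from [0.5698 0.0227 0.0768] shift cm [-0.   -0.1   1.28] turn deg [0.19 0.   0.01]
lip [-44.02   1.01  63.08] tilt 0.19 F(frame) [0.27 0.35 0.32] open -0.002 t 16.3
```

```bash
python3 -m handwheel '[[[-1,0,-0.1,0.4,0,0,0],[-1,0,-0.1,0.8,0,0,0],[-1,0,-0.1,1,0,0,0],[-1,0,-0.1,1.1,0,0,0],[-1,0,-0.1,1.2,0,0,0],[-1,0,-0.1,1.2,0,0,0]]]'
```

```text
time_s: 17.05
eef_pos: [0.5685, 0.0228, 0.0644]
eef_rot: [0.001, 0.74, 0.672, 0.001]
wrist_force: [-2.6, -0.8, 4.7]
opening: -0.0
grasp_force: 2.4
```

```bash
python3 -m handwheel '[[[-1,0,0,0.1,0,0,0],[-1,0,0,0.2,0,0,0],[-1,0,0,0.2,0,0,0]]]'
```

```text
time_s: 17.42
eef_pos: [0.5687, 0.0228, 0.0625]
eef_rot: [0.001, 0.74, 0.672, 0.001]
wrist_force: [-2.2, 0.5, 5.4]
opening: 0.005
grasp_force: 3.1
```

```bash
python3 -m handwheel '[[[-1,0,0,0.1,0,0,0],[-1,0,0,0.2,0,0,0],[-1,0,0,0.2,0,0,0]]]'
```

```text
time_s: 17.8
eef_pos: [0.5686, 0.0228, 0.0601]
eef_rot: [0.001, 0.74, 0.672, 0.001]
wrist_force: [-0.5, -0.5, -0.3]
opening: 0.004
grasp_force: 0.0
```

```bash
python3 -m handwheel '[[[-1,0,0,0.1,0,0,0],[-1,0,0,0.2,0,0,0],[-1,0,0,0.3,0,0,0],[-1,0,0,0.3,0,0,0]]]'
```

```text
time_s: 18.3
eef_pos: [0.5683, 0.0228, 0.0567]
eef_rot: [0.001, 0.74, 0.672, 0.001]
wrist_force: [-0.7, 0.3, 0.9]
opening: -0.0
grasp_force: 0.4
```

```bash
python3 -m handwheel '[[[-1,0,0,0.1,0,0,0],[-1,0,0,0.2,0,0,0],[-1,0,0,0.2,0,0,0]]]'
```

```text
time_s: 18.68
eef_pos: [0.5683, 0.0229, 0.0546]
eef_rot: [0.001, 0.74, 0.672, 0.001]
wrist_force: [-0.5, 0.1, -0.8]
opening: -0.001
grasp_force: 0.0
```

```bash
python3 -m handwheel '[[[-1,0,0,0.1,0,0,0],[-1,0,0,0.1,0,0,0],[-1,0,0,0.1,0,0,0]]]'
```

```text
time_s: 19.05
eef_pos: [0.5684, 0.0228, 0.0538]
eef_rot: [0.001, 0.74, 0.672, 0.001]
wrist_force: [0.0, 0.3, 1.5]
opening: -0.001
grasp_force: 0.4
```

```bash
python3 -m handwheel '[[[-1,0,0,0.05,0,0,0],[-1,0,0,0.05,0,0,0],[-1,0,0,0.05,0,0,0]]]'
```

```text
time_s: 19.42
eef_pos: [0.5685, 0.0228, 0.0538]
eef_rot: [0.001, 0.74, 0.672, 0.001]
wrist_force: [-2.8, 0.0, 5.6]
opening: 0.0
grasp_force: 2.5
```

```bash
python3 -m handwheel '[[[-1,0,0,0.05,0,0,0],[-1,0,0,0.1,0,0,0],[-1,0,0,0.1,0,0,0]]]'
```

```text
time_s: 19.8
eef_pos: [0.5685, 0.0228, 0.0537]
eef_rot: [0.001, 0.74, 0.672, 0.001]
wrist_force: [-5.7, 0.5, 13.3]
opening: 0.001
grasp_force: 6.3
```

```bash
python3 -m handwheel '[[[-1,0,0,-2,0,0,0],[-1,0,0,-8,0,0,0],[-1,0,0,-14,0,0,0],[-1,8,-6,-18,0,0,0],[-1,16,-12,-18,0,0,0],[-1,22,-12,-18,0,0,0],[-1,28,-12,-18,0,0,0],[-1,28,-12,-18,0,0,0],[-1,28,-12,-18,0,0,0],[-1,28,-12,-18,0,0,0]]]'
python3 - <<'E'
from h import *
c=camera('top');W=world(c);Z=W[...,2]; v,u=np.mgrid[:384,:512]
g=c['frame'].astype(int).sum(2)
F=R.from_euler('z',-YAW,degrees=True).apply((W-np.r_[C,0]).reshape(-1,3)).reshape(W.shape)*1000
for x in range(-84,100,6):
    q=(abs(F[...,0]-x)<3)&(abs(abs(F[...,1])-37)<10); q2=(abs(F[...,0]-x)<3)&(abs(F[...,1])<10)
    print(x,np.median(F[q][:,2]).round(1),np.median(F[q2][:,2]).round(1),end=' | ')
s=camera('scene')['frame'][130:260,180:380]; t=c['frame'][145:270,190:290]
cv2.imwrite('pics/end.png',np.hstack([cv2.resize(t,(400,500)),cv2.resize(s,(400,500))]))
E
```

```text
time_s: 21.05
eef_pos: [0.4752, 0.3131, 0.2316]
eef_rot: [0.001, 0.74, 0.673, 0.0]
wrist_force: [0.1, -0.8, 0.8]
opening: -0.002
grasp_force: 0.0
-84 63.8 63.7 | -78 63.6 63.8 | -72 61.2 60.9 | -66 54.5 54.2 | -60 53.6 53.9 | -54 54.2 53.1 | -48 53.9 53.9 | -42 53.7 53.6 | -36 54.3 54.0 | -30 53.8 54.5 | -24 54.4 53.3 | -18 54.9 53.8 | -12 54.0 55.7 | -6 54.0 93.2 | 0 53.8 93.6 | 6 54.8 54.7 | 12 54.6 53.8 | 18 53.7 53.9 | 24 54.1 55.1 | 30 53.6 53.7 | 36 54.2 53.6 | 42 54.4 55.3 | 48 54.0 53.8 | 54 54.3 53.5 | 60 52.6 61.5 | 66 53.2 69.5 | 72 53.2 69.1 | 78 54.0 65.0 | 84 54.7 53.7 | 90 53.9 54.7 | 96 54.2 53.2 |
```

View pics/end.png

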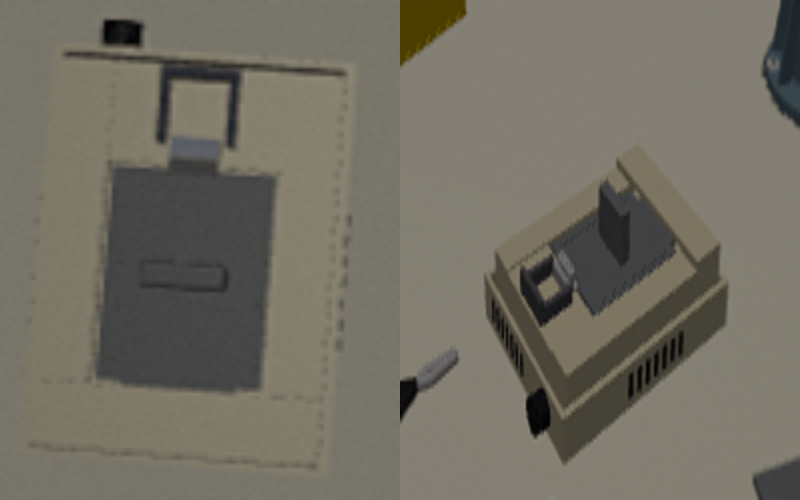

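The plate lies flat at 54 mm along its whole length. The catch nose at (195,155) overlaps the far edge in the same place it had at rest, and the arm is clear.

```bash
python3 -c "
from h import *
print(ctrl.hand_in())"
```

```text
the job is handed in; nothing more can be done
None
```

The lid is hooked under the ledge, pressed flat onto the rim with the catch back over its far edge, and let go, and I handed the job in at about 21 s; the hand-in gave no verdict.

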